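# Cull the tube strips, load the shaker and jog it

### The job

Sort the blue tube strips on the bench: put the damaged ones (snapped short or bent) in the grey discard bin, and lay every whole straight one flat, wells up and not on top of another, in the shaker's tray. When all are sorted, give the shaker two bursts: tip its jog lever well over to its left, the side with the arrowhead (never over to the right), hold it there for two seconds, let it spring back upright, wait a moment and do the same again. Leave the petri dishes and the flask where they stand.

Things in the scene. Friction and masses are not known exactly. Their poses are not given: they have to be found in the camera images.
- whole0: Whole blue plastic tube strip, a bar 100 mm long, straight, 24 mm wide and 26 mm high, lying on the bench with 8 round wells (printed dark, no real depth) facing up. Origin: centre of its underside; x along the strip, y across it, z up out of the wells. About 40 to 85 g. May be absent.
- whole1: Whole blue plastic tube strip, a bar 100 mm long, straight, 24 mm wide and 26 mm high, lying on the bench with 8 round wells (printed dark, no real depth) facing up. Origin: centre of its underside; x along the strip, y across it, z up out of the wells. About 40 to 85 g. May be absent.
- whole2: Whole blue plastic tube strip, a bar 100 mm long, straight, 24 mm wide and 26 mm high, lying on the bench with 8 round wells (printed dark, no real depth) facing up. Origin: centre of its underside; x along the strip, y across it, z up out of the wells. About 40 to 85 g. May be absent.
- whole3: Whole blue plastic tube strip, a bar 100 mm long, straight, 24 mm wide and 26 mm high, lying on the bench with 8 round wells (printed dark, no real depth) facing up. Origin: centre of its underside; x along the strip, y across it, z up out of the wells. About 40 to 85 g. May be absent.
- short0: Damaged: snapped-off short blue plastic tube strip, a bar only 65 mm long with one ragged end, 24 mm wide and 26 mm high, lying on the bench with 5 round wells (printed dark, no real depth) facing up. Origin: centre of its underside; x along the strip, y across it, z up out of the wells. About 40 to 85 g. May be absent.
- short1: Damaged: snapped-off short blue plastic tube strip, a bar only 65 mm long with one ragged end, 24 mm wide and 26 mm high, lying on the bench with 5 round wells (printed dark, no real depth) facing up. Origin: centre of its underside; x along the strip, y across it, z up out of the wells. About 40 to 85 g. May be absent.
- bent0: Damaged: bent blue plastic tube strip, 24 mm wide, 26 mm high, 95 mm from end to end, 8 wells facing up; kinked 40 degrees at the middle seen from above. Origin: underside, at the kink; z up. The arm on the +x side has its middle at x = 24, y = -8 mm and runs along the x direction turned by -0.35 rad; the arm on the -x side mirrors it. 40 to 85 g. May be absent.
- tray_floor (a point): Centre of the inner floor of the shaker's tray, 77 mm above the bench; inside 215 mm along x, 125 mm along y; walls 13 mm high, 5 mm thick. Strips lie side by side, lengthwise along y (e.g. at x = -72, -24, 24, 72 mm). x points away from the shaker's front (lever) end, y to its left. Shaker on the robot's left or right, opposite the bin, turned a few degrees at most. Tray slides 15 mm with the lever.
- jog_base (a point): Foot of the jog lever, on the shaker's white top deck (65 mm above the bench) at the front end nearest the robot, 155 mm in front of the tray's centre. Fixed; x away from the front end, y to the shaker's left, z up. A raised arrowhead lies on the deck to the left of the lever. The housing is 170 mm wide.
- jog_tip (a point): Centre of the round black knob (20 mm across) on top of the jog lever, 62 mm above its foot; the stem is a 10 mm steel rod.
- jog (a joint): Tilt of the jog lever in rad, hinged at its foot: 0 upright (centred), positive tipped to the left (the shaker's +y, the arrowhead's side), negative to the right; stops at 0.5 either way. A spring (0.45 N m per rad, about 4 N at the knob when fully over) returns it to 0 when let go.
- bin_floor (a point): Centre of the inner floor of the grey open discard bin, 5 mm above the bench; fixed, on the other side of the robot from the shaker. Inside 200 mm along x by 150 mm along y; the rim is 70 mm above this point; walls 5 mm. Axes: x away from the robot, turned a few degrees at most.
- dishes: Bystander: two stacked petri dishes, 90 mm across, 30 mm high, among the strips; origin under the centre.
- flask: Bystander: low square amber flask, 50 x 50 mm, 50 mm high with its cap, among the strips; origin under the centre.
Things that resemble listed ones, but are neither listed nor needed, are in the scene too. Leave any orange look-alike of the whole3 alone. Leave any yellow look-alike of the bent0 alone.

How it is judged:
By the outcome, as a careful person would: the job done as asked, in the order asked, and still so for the second after the job is handed in, with the robot touching nothing.
Of whole0, whole1, whole2, whole3 only 3 to 4 are there at a start; the rules pass over those that are not, and their reading is None.
Of short0, short1, bent0 only 2 to 3 are there at a start; the rules pass over those that are not, and their reading is None.
At some moment in a run one of whole0, whole1, whole2, whole3, short0, short1, bent0 may be knocked a few centimetres aside while the robot is not near it.
Once in a run the grip may slacken for a moment while it holds something.
It also fails if it takes over 210 s, if anything falls off the work surface, if the arm or the gripper's body presses on something with over 40 N, if the wrist force passes 120 N, or if a joint passes its speed limit or range.

### The arm

A 6-joint arm with a two-finger parallel gripper is mounted at the origin on the work surface. World frame = base frame: x ahead of the robot, y to its left, z up, the work surface at z = 0. Lengths are in mm, angles in rad, forces in N, time in s.
With the tool pointing down it reaches from about 275 to 725 mm from the base axis. Payload 15.9 kg.
Tool frame: the origin (TCP) lies at the very end of the fingers, on their centre line; the grasp point (between the pads) lies arm.tcp_to_grasp behind it (arm.tcp_to_grasp is the distance from the TCP to the grasp point, in mm); z points along the fingers, y is the direction in which the jaws open and shut (so a half turn about z gives the same grasp; the last joint's range is limited). The gripper opens to 85 mm and grips with 20 to 120 N. Pads are 22 mm wide; open, the fingers measure 114 mm over their backs; the gripper's body (76 mm by 85 mm) begins 54 mm behind the grasp point. The pads swing forward as they close: fully open they stand 13 mm farther back than shut.
Start: joints at [-1.15, 0.213, -0.034, 1.323, 0, 1.571], TCP at [204.238, -456.369, 231.306] pointing down, gripper open.
Joint ranges: [-2.98, 2.98], [-0.74, 1.72], [-1.14, 1.35], [-2.1, 2.04], [-1.57, 1.44], [-3.14, 3.14]. Speed limits (rad/s): [1.89, 1.89, 2.39, 2.57, 3.14, 3.14].

### API

Orientations are given as [roll, pitch, yaw] about the fixed x, y, z axes, in that order (R = Rz(yaw) Ry(pitch) Rx(roll)).
In Python, from plant import arm, planner, cams, order gives the robot as it stands. Calls block until the motion is done:
- arm.move_ptp(position, orientation): joint-space move of the TCP to a pose.
- arm.move_linear(position, frame=None, vel=150): straight line of the TCP; frame=None keeps the orientation; vel is the mean speed in mm/s.
- arm.move_joints(angles): joint-space move.
- arm.open_gripper() and arm.close_gripper(): open the fingers fully, or close them until they stop; the grip force is fixed at half the most.
- arm.pause(seconds).
- planner.ik(position, orientation): joint angles nearest the present ones, or None.
- cams.capture(name): name is "scene" or "top" or "wrist"; returns a dict with "frame" (420x560x3 uint8, red, green, blue), "intrinsics" (3x3 intrinsics, pixels), "D" ([k1, k2, p1, p2, k3] as OpenCV has them; the pictures are not rectified), "extrinsics" (4x4, takes a point from world to camera coordinates). Camera axes: x right, y down, z forward; pixel columns grow to the right and rows downward; lengths in mm; the calibration is good to about 2 mm. A picture is of the moment at which its call begins. There is no depth.
A pose or a line that the arm cannot do raises arm.IKError and nothing moves.
- order.job_done(): hands the job in, once; it reports no verdict.
Readings, each from a call of its own:
- arm.read_time_s(): time.
- arm.read_joint_positions(): joint angles.
- arm.read_qd(): joint speeds.
- arm.read_joint_torque(): joint torques, N m.
- arm.read_tool_pos(): TCP position.
- arm.read_tool_rot(): TCP orientation.
- arm.read_force(): force on the tool from outside, world axes, zero at the start.
- arm.read_torque(): the same for the moment, N m.
- arm.read_gripper_width(): finger opening in mm.
Only numpy, scipy, OpenCV 4.12 (cv2) and the standard library are available. Lean on these libraries where they do the work, as an engineer would, in place of code of your own. Each camera call takes 0.05 s, during which the arm holds its last target.

## Working session

There is one attempt and no reset: what is moved stays moved. The work goes in short steps, each a Python script; the robot and the scene stay as the last script left them, time stands still between calls to the robot, and variables do not carry over. Pictures are saved under pics/ and viewed, and the job is handed in when it is done.

```bash
mkdir -p pics; ls; python3 - <<'E'
from plant import arm, planner, cams, order
import cv2
for n in ["scene","top","wrist"]:
    c=cams.capture(n); cv2.imwrite(f"pics/{n}0.png",c["frame"][:,:,::-1])
    print(n,c["intrinsics"].round(1).tolist(),c["D"],c["extrinsics"].round(3).tolist())
print(arm.tcp_to_grasp,arm.read_time_s(),arm.read_tool_rot(),arm.read_gripper_width())
E
```

```text
pics
scene [[381.5, 0.0, 277.6], [0.0, 381.5, 211.9], [0.0, 0.0, 1.0]] [-0.04923414  0.          0.          0.          0.        ] [[-0.015, 1.0, -0.001, -13.039], [0.692, 0.01, -0.722, -295.444], [-0.722, -0.011, -0.692, 1398.684], [0.0, 0.0, 0.0, 1.0]]
top [[512.2, 0.0, 291.4], [0.0, 512.2, 216.4], [0.0, 0.0, 1.0]] [0.0643185 0.        0.        0.        0.       ] [[0.024, -1.0, 0.004, -12.604], [-0.98, -0.024, -0.196, 576.196], [0.197, 0.001, -0.98, 1210.332], [0.0, 0.0, 0.0, 1.0]]
wrist [[318.4, 0.0, 276.2], [0.0, 318.4, 211.8], [0.0, 0.0, 1.0]] [-0.07451221  0.          0.          0.          0.        ] [[0.408, -0.913, -0.001, -499.981], [-0.862, -0.386, 0.328, -42.113], [-0.3, -0.133, -0.945, 380.937], [0.0, 0.0, 0.0, 1.0]]
18.700000000000003 0.15 [-3.14076544e+00  2.22046700e-05  4.20806448e-01] 85.4525798265455
```

View pics/scene0.png

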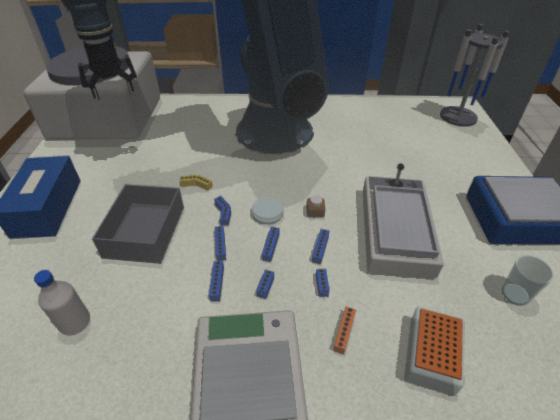

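View pics/top0.png

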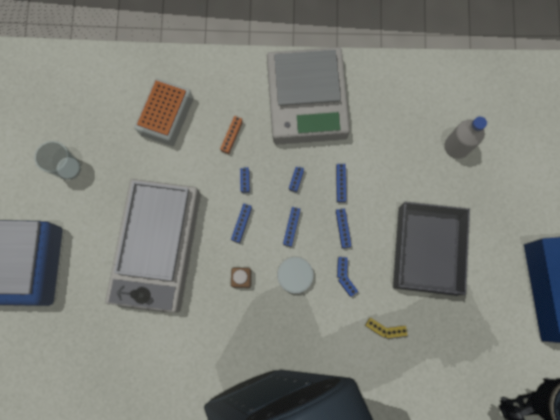

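View pics/wrist0.png

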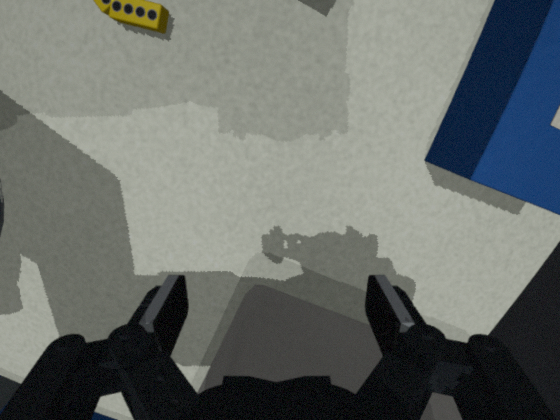

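```bash
cat > h.py <<'E'
from plant import arm, planner, cams, order
import numpy as np, cv2
def save(c,fn,crop=None,k=1):
    f=c["frame"][:,:,::-1]
    if crop: a,b,w,h=crop; f=f[b:b+h,a:a+w]
    cv2.imwrite(fn,cv2.resize(f,None,fx=k,fy=k,interpolation=cv2.INTER_CUBIC) if k!=1 else f)
def cast(c,px,z):
    px=np.asarray(px,float).reshape(-1,1,2)
    n=cv2.undistortPoints(px,c["intrinsics"],c["D"]).reshape(-1,2)
    E=c["extrinsics"];R=E[:3,:3];C=-R.T@E[:3,3]
    d=np.c_[n,np.ones(len(n))]@R
    return (C+d*((z-C[2])/d[:,2])[:,None])[:,:2]
def proj(c,P):
    E=c["extrinsics"]
    return cv2.projectPoints(np.asarray(P,float).reshape(-1,1,3),cv2.Rodrigues(E[:3,:3])[0],E[:3,3],c["intrinsics"],c["D"])[0].reshape(-1,2)
def rect(w):
    (cx,cy),_,_=r=cv2.minAreaRect(w.astype(np.float32))
    b=cv2.boxPoints(r);e1=b[1]-b[0];e2=b[2]-b[1]
    if np.linalg.norm(e1)<np.linalg.norm(e2): e1,e2=e2,e1
    return np.array([cx,cy]),np.arctan2(e1[1],e1[0]),np.linalg.norm(e1),np.linalg.norm(e2)
def strips(c,z=13):
    hsv=cv2.cvtColor(c["frame"],cv2.COLOR_RGB2HSV)
    m=cv2.inRange(hsv,(105,110,40),(130,255,255))
    m=cv2.morphologyEx(m,cv2.MORPH_CLOSE,np.ones((5,5),np.uint8))
    out=[]
    for k in cv2.findContours(m,cv2.RETR_EXTERNAL,cv2.CHAIN_APPROX_NONE)[0]:
        a=cv2.contourArea(k)
        if a<120 or a>1500: continue
        p=k.reshape(-1,2).astype(float)
        w=cast(c,p,z); ce,th,L,W=rect(w)
        kind="whole" if L>84 else "short"
        o=dict(px=p.mean(0).round().astype(int).tolist(),c=ce,th=th,L=L,W=W,kind=kind)
        if W>33 and L>70:
            o["kind"]="bent"; u=np.array([np.cos(th),np.sin(th)]); s=(w-ce)@u
            o["arms"]=[rect(w[s>4])[:2],rect(w[s<-4])[:2]]
        out.append(o)
    return out
def show(l):
    for o in l: print(o["kind"],o["px"],o["c"].round(1),round(o["th"],3),"L%.0f W%.0f"%(o["L"],o["W"]),[(a[0].round(1).tolist(),round(a[1],2)) for a in o.get("arms",[])])
E
python3 - <<'E'
from h import *
c=cams.capture("top"); l=strips(c); show(l)
E=c["extrinsics"];print("C",(-E[:3,:3].T@E[:3,3]).round())
w=cams.capture("wrist");E=w["extrinsics"];print("Cw",(-E[:3,:3].T@E[:3,3]).round())
save(c,"pics/crop_s.png",(210,150,170,160),4.5)
save(c,"pics/crop_b.png",(380,190,110,120),5)
save(c,"pics/crop_k.png",(90,165,125,155),3.8)
E
```

```text
whole [345, 276] [ 436.2 -135.8] 0.315 L95 W32 []
bent [32, 273] [453.4 657. ] -0.014 L200 W93 [([505.0, 621.3], np.float32(0.0)), ([400.6, 657.9], np.float32(-1.56))]
whole [343, 228] [ 559.1 -131.1] 0.165 L95 W21 []
whole [291, 227] [558.9   0.8] -0.202 L91 W19 []
whole [241, 223] [565.8 129. ] -0.288 L91 W19 []
short [245, 179] [679.8 125.3] 0.042 L56 W18 []
short [296, 179] [685.6  -8.2] -0.291 L55 W19 []
whole [341, 183] [ 678.3 -124.9] 0.024 L94 W21 []
C [3.27e+02 1.00e+00 1.30e+03]
Cw [ 282. -422.  373.]
```

View pics/crop_s.png

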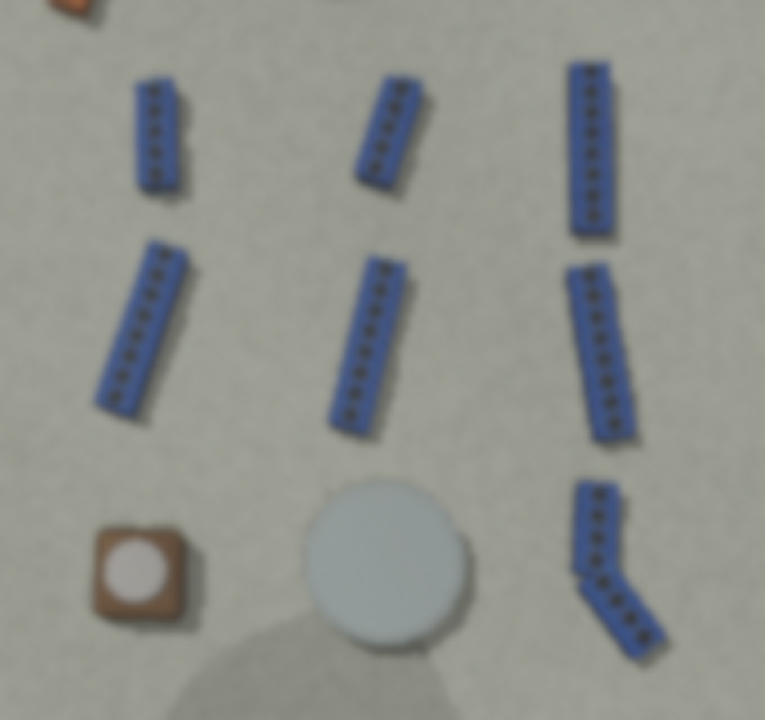

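View pics/crop_b.png

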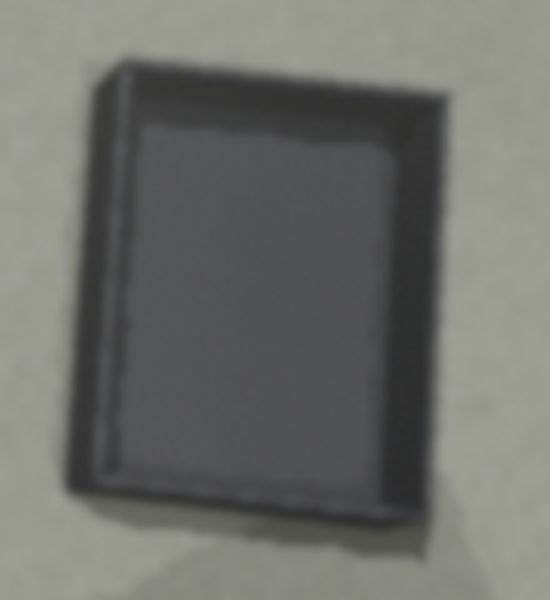

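View pics/crop_k.png

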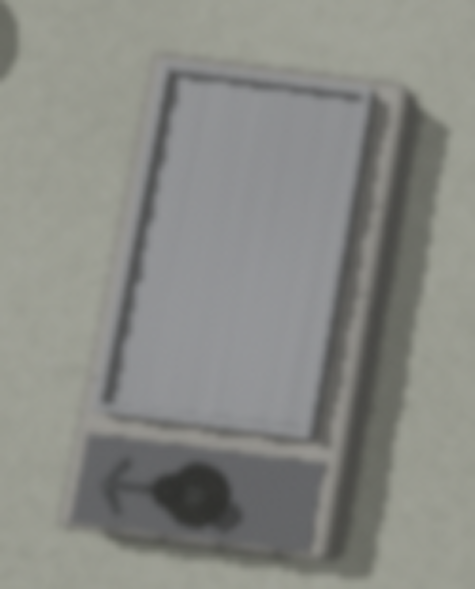

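```bash
sed -i 's/W>33 and L>70/W>27 and L>70 and L<130/; s/a>1500/a>900/' h.py
python3 - <<'E'
from h import *
c=cams.capture("top")
b=np.array([[128,62],[450,95],[428,520],[100,488]])/5+[380,190]
w=cast(c,b,75);print("bin rim",w.round(1).tolist(),w.mean(0),[np.linalg.norm(w[i]-w[i-1]).round() for i in range(4)],[np.arctan2(*(w[0]-w[3])[::-1]),np.arctan2(*(w[1]-w[2])[::-1])])
s=np.array([[178,80],[363,100],[308,437],[110,405]])/3.8+[90,165]
for z in (77,90):
  w=cast(c,s,z);print("tray",z,w.round(1).tolist(),w.mean(0),[np.linalg.norm(w[i]-w[i-1]).round() for i in range(4)],[np.arctan2(*(w[0]-w[3])[::-1]),np.arctan2(*(w[1]-w[2])[::-1])])
k=np.array([[197,495]])/3.8+[90,165]
print("knob",cast(c,k,127))
sc=cams.capture("scene")
save(sc,"pics/sc_k.png",(350,150,110,130),5)
save(c,"pics/crop_k2.png",(100,170,110,75),7);save(c,"pics/crop_k3.png",(100,245,110,75),7)
E
```

```text
bin rim [[614.5, -277.3], [601.7, -432.4], [396.7, -412.5], [407.2, -259.7]] [ 505.03138242 -345.48531549] [np.float64(208.0), np.float64(156.0), np.float64(206.0), np.float64(153.0)] [np.float64(-0.08482199005370604), np.float64(-0.09657682934943426)]
tray 77 [[638.7, 381.0], [628.5, 262.0], [412.0, 281.9], [429.3, 405.3]] [527.1375605  332.57624811] [np.float64(211.0), np.float64(119.0), np.float64(217.0), np.float64(125.0)] [np.float64(-0.11549764551276591), np.float64(-0.09164643606203798)]
tray 90 [[635.3, 377.0], [625.3, 259.3], [411.1, 278.9], [428.3, 401.0]] [525.01251683 329.04759337] [np.float64(208.0), np.float64(118.0), np.float64(215.0), np.float64(123.0)] [np.float64(-0.11549764551276569), np.float64(-0.09164643606203808)]
knob [[373.22132648 333.01140141]]
```

View pics/sc_k.png

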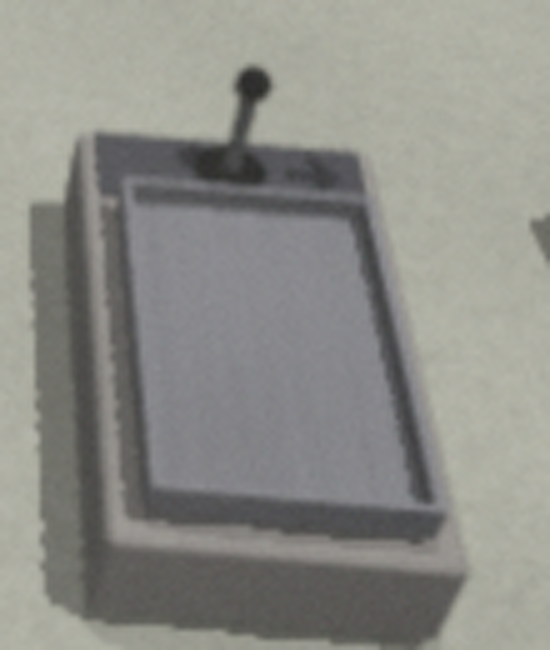

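View pics/crop_k2.png

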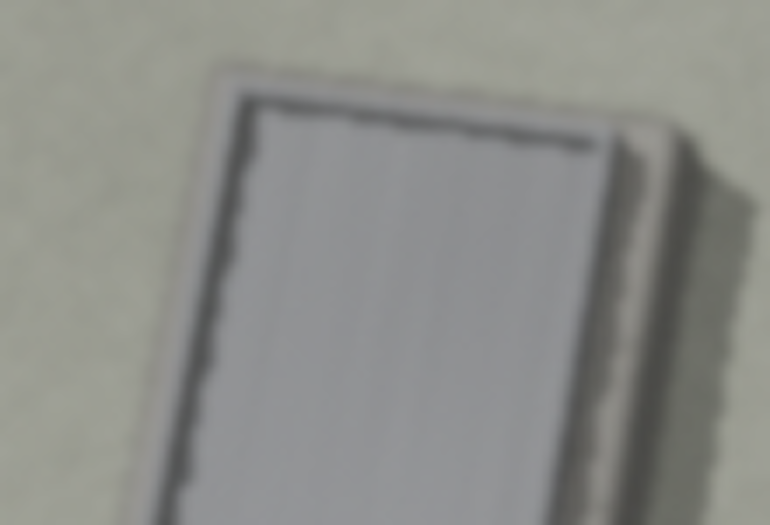

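View pics/crop_k3.png

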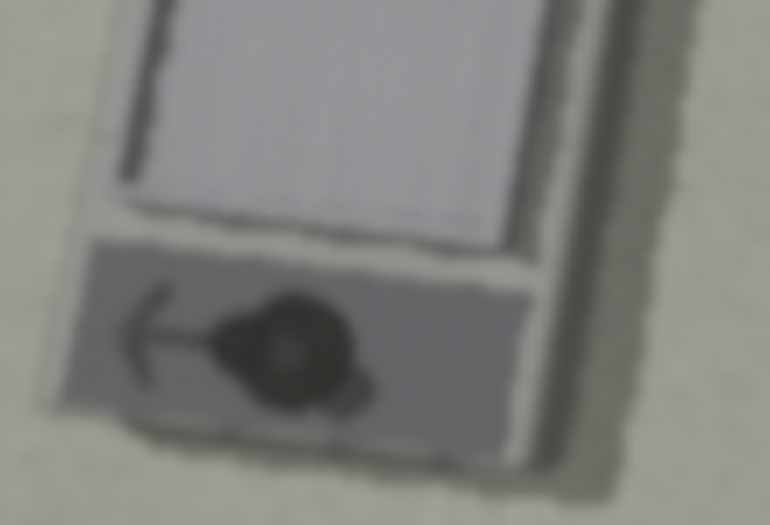

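```bash

python3 - <<'E'
from h import *
c=cams.capture("top");sc=cams.capture("scene")
print("knob scene",cast(sc,[[400.4,166.8]],127), "base scene",cast(sc,[[230/5+350,172/5+150]],65))
for p in ([235,345],[300,350]): q=np.array([p])/7+[100,245]; print(p,cast(c,q,127),cast(c,q,70))
s=np.array([[222/7,78/7],[612/7,125/7],[500/7,75+247/7],[105/7,75+195/7]])+[100,170]
w=cast(c,s,90);print("tray rim",w.round(1).tolist(),w.mean(0),[np.linalg.norm(w[i]-w[i-1]).round() for i in range(4)],[np.arctan2(*(w[0]-w[3])[::-1]),np.arctan2(*(w[1]-w[2])[::-1])])
s=np.array([[147,190],[440,513],[150,490],[130,185],[360,205]])/5+[350,150]
# scene outer rim: FR(far from robot) etc
s=np.array([[443,513],[150,490],[122,180],[368,200]])/5+[350,150]
w=cast(sc,s,90);print("tray rim sc",w.round(1).tolist(),w.mean(0),[np.linalg.norm(w[i]-w[i-1]).round() for i in range(4)],[np.arctan2(*(w[0]-w[3])[::-1]),np.arctan2(*(w[1]-w[2])[::-1])])
E
```

```text
knob scene [[376.53186844 353.86768171]] base scene [[376.87241571 354.8587041 ]]
[235, 345] [[375.05047712 351.56501803]] [[377.37469977 368.61904132]]
[300, 350] [[373.84549373 330.80601749]] [[376.11116203 346.85128837]]
tray rim [[647.3, 390.2], [634.1, 255.2], [410.5, 278.0], [425.1, 409.8]] [529.23324066 333.31769525] [np.float64(223.0), np.float64(136.0), np.float64(225.0), np.float64(133.0)] [np.float64(-0.08787269114325474), np.float64(-0.10165495778658404)]
tray rim sc [[649.7, 390.4], [637.1, 257.9], [415.0, 282.4], [429.6, 413.4]] [532.87174916 336.04761391] [np.float64(221.0), np.float64(133.0), np.float64(223.0), np.float64(132.0)] [np.float64(-0.10423829999278002), np.float64(-0.10993656734030187)]
```

```bash
cat >> h.py <<'E'
TR=(np.array([531.,335.]),-0.10); BN=(np.array([505.,-346.]),-0.09)
def rot(a): return np.array([[np.cos(a),-np.sin(a)],[np.sin(a),np.cos(a)]])
def bestyaw(xy,yaw):
    j=arm.read_joint_positions(); j1=np.arctan2(xy[1],xy[0])
    c=[yaw+k*np.pi for k in range(-3,4)]
    c=[y for y in c if abs(y-j1)<2.9]
    return min(c,key=lambda y:abs((y-j1)-j[5]))
def go(xy,z,yaw,n=1):
    arm.move_ptp([xy[0],xy[1],z],[np.pi,0,yaw])
def pick(g,th,z):
    yaw=bestyaw(g,th); go(g,110,yaw)
    arm.move_linear([g[0],g[1],z],vel=120); arm.close_gripper()
    w=arm.read_gripper_width()
    arm.move_linear([g[0],g[1],170],vel=250)
    print("pick t=%.1f w=%.1f after %.1f F"%(arm.read_time_s(),w,arm.read_gripper_width()),np.round(arm.read_force(),1)); return yaw
def frame(F,x,y): return F[0]+rot(F[1])@np.array([x,y])
def putat(xy,yaw,z,up=170):
    yaw=bestyaw(xy,yaw); go(xy,up,yaw)
    arm.move_linear([xy[0],xy[1],z],vel=150)
    w=arm.read_gripper_width(); f=arm.read_force(); arm.open_gripper()
    arm.move_linear([xy[0],xy[1],up],vel=250)
    print("put t=%.1f w=%.1f F"%(arm.read_time_s(),w),np.round(f,1))
def look(fn=None,k=1):
    c=cams.capture("top"); l=strips(c); show(l)
    if fn: save(c,fn)
    return c,l
E
python3 - <<'E'
from h import *
c,l=look()
o=[o for o in l if o["kind"]=="bent"][0]
g,th=max(o["arms"],key=lambda a:-a[0][0])
# target: overall axis along bin y
ct=frame(BN,33,0); tt=BN[1]+np.pi/2
rel=tt-o["th"]
rel=(rel+np.pi/2)%np.pi-np.pi/2
gt=ct+rot(rel)@(g-o["c"])
pick(g,th,8)
putat(gt,th+rel,45)
look("pics/t1.png")
E
```

```text
bent [345, 276] [ 435.4 -136. ] 0.315 L96 W32 [([458.6, -128.8], np.float32(0.0)), ([412.8, -143.8], np.float32(0.66))]
whole [32, 272] [453.3 656.2] -0.025 L201 W93 []
whole [343, 228] [ 559.1 -131.2] 0.172 L95 W21 []
whole [291, 226] [5.599e+02 5.000e-01] -0.216 L94 W19 []
whole [241, 223] [565.  129.3] -0.288 L93 W19 []
short [245, 179] [679.8 125.3] 0.042 L56 W18 []
short [296, 179] [686.3  -8.4] -0.291 L56 W19 []
whole [341, 183] [ 678.2 -125.3] 0.007 L94 W21 []
pick t=4.4 w=22.6 after 23.0 F [ 0.4 -0.6 -1.8]
put t=7.9 w=22.8 F [ 0.4  0.4 -0.2]
bent [430, 238] [ 537.8 -352. ] 1.532 L103 W37 [([539.9, -325.8], np.float32(1.18)), ([538.2, -376.8], np.float32(-1.27))]
whole [32, 273] [453.4 658.8] 0.013 L198 W93 []
whole [343, 228] [ 558.3 -131. ] 0.18 L92 W21 []
whole [291, 226] [558.9   0.7] -0.216 L92 W19 []
whole [241, 223] [565.3 129.3] -0.288 L90 W19 []
whole [341, 183] [ 678.1 -124.1] 0.007 L94 W18 []
```

View pics/t1.png

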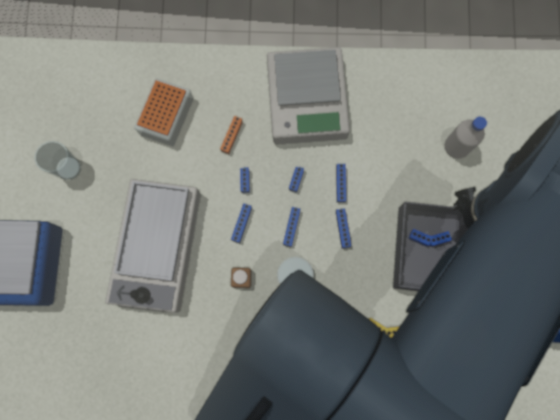

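Bent strip is in the bin at px (430,238); the shorts are still at (245,180) and (296,180). Now the shorts.

```bash
sed -i 's/a<120/a<80/' h.py; cat >> h.py <<'E'
def bench(l): return [o for o in l if abs(o["c"][1])<235 and o["c"][0]>280]
E
python3 - <<'E'
from h import *
for i,y in enumerate((-36,36)):
    c=cams.capture("top"); l=bench(strips(c)); s=[o for o in l if o["kind"]=="short"]
    show(s)
    if not s: break
    o=s[-1] if i==0 else s[0]
    pick(o["c"],o["th"],8)
    putat(frame(BN,-30,y),BN[1]+np.pi/2,45)
look("pics/t2.png")
E
```

```text
short [296, 179] [685.4  -8.2] -0.291 L54 W19 []
short [245, 180] [679.8 125.3] 0.042 L56 W18 []
pick t=13.5 w=22.3 after 22.8 F [ 0.2  0.9 -0.8]
put t=17.8 w=22.5 F [ 0.1  0.5 -0.2]
short [296, 179] [685.3  -8.6] -0.291 L54 W18 []
pick t=21.8 w=22.8 after 22.3 F [ 0.4 -0.5 -1.3]
put t=25.4 w=22.7 F [-0.1 -0.2  0.3]
whole [551, 316] [ 363.7 -628.7] -0.089 L136 W52 []
short [417, 261] [ 477.  -318.9] 1.478 L74 W26 []
short [422, 237] [ 539. -328.] 1.215 L56 W27 []
whole [32, 273] [453.4 658.5] 0.01 L198 W94 []
whole [343, 228] [ 558.3 -131.2] 0.168 L92 W21 []
whole [291, 226] [558.9   0.7] -0.216 L92 W19 []
whole [241, 223] [564.6 129.6] -0.289 L92 W19 []
whole [341, 183] [ 678.3 -124.9] 0.024 L94 W21 []
short [479, 123] [ 849.5 -488.3] -0.765 L31 W26 []
```

View pics/t2.png

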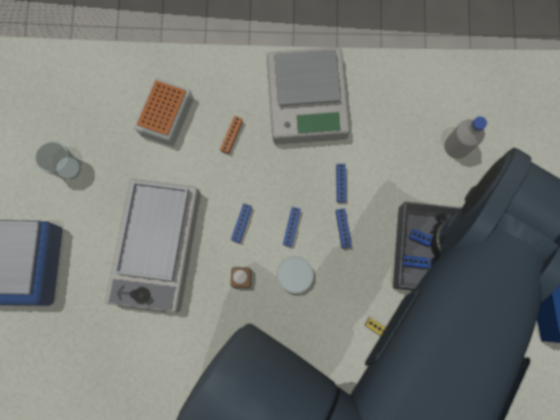

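Shorts are in the bin; four whole strips remain. The first goes to the tray's front position.

```bash
cat > w.py <<'E'
from h import *
import sys
def place(x,pref):
    c=cams.capture("top"); l=[o for o in bench(strips(c)) if o["kind"]=="whole"]
    show(l); o=min(l,key=lambda o:np.linalg.norm(o["c"]-pref))
    pick(o["c"],o["th"],15)
    putat(frame(TR,x,0),TR[1]+np.pi/2,94)
E
python3 - <<'E'
from w import *
place(-75,[678,-125])
# retreat a bit for the view
go([420,0],250,bestyaw([420,0],0.5))
c,l=look("pics/t3.png"); save(c,"pics/t3c.png",(100,170,120,150),4)
save(cams.capture("scene"),"pics/s3.png",(350,150,110,130),5)
print(arm.read_time_s())
E
```

```text
whole [343, 228] [ 558.3 -131.2] 0.165 L92 W21 []
whole [291, 226] [559.1   0.8] -0.208 L91 W19 []
whole [241, 223] [565.4 129.4] -0.287 L90 W19 []
whole [341, 183] [ 678.2 -124.4] 0.039 L94 W20 []
pick t=32.0 w=22.0 after 21.9 F [-0.3 -0.1 -1.7]
put t=35.6 w=22.5 F [ 0.  -0.4 -1.5]
whole [431, 263] [ 475.3 -350.3] 1.494 L137 W26 []
whole [146, 260] [463.7 362.5] 1.474 L103 W22 []
bent [430, 237] [ 537.9 -350.7] 1.532 L100 W37 [([540.4, -326.2], np.float32(1.15)), ([538.0, -375.9], np.float32(-1.3))]
whole [32, 273] [453.5 657.6] -0.014 L200 W92 []
short [480, 123] [ 849.6 -488.4] -0.763 L31 W26 []
37.0
```

View pics/t3c.png

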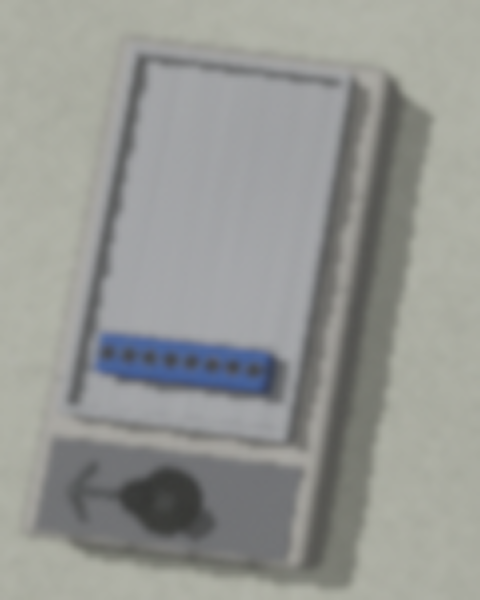

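View pics/s3.png

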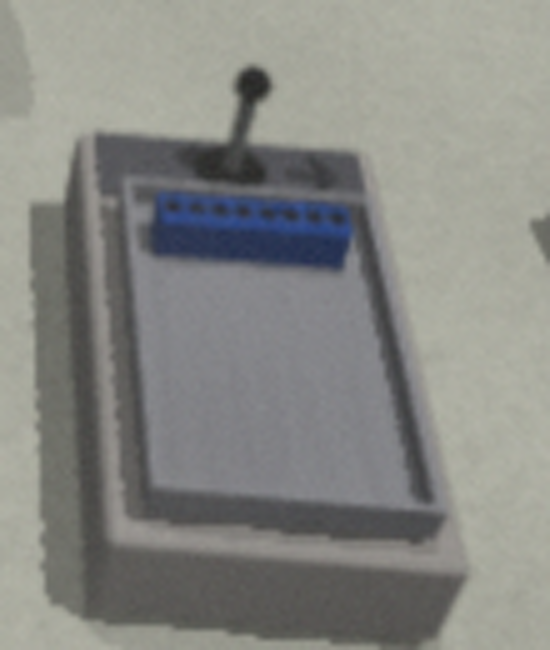

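The strip lies flat in the tray at (146,260), wells up. Next the second, at x=-27.

```bash

python3 - <<'E'
from w import *
place(-27,[558,-131])
c,l=look(); save(c,"pics/t4c.png",(90,150,270,180),2.9)
save(cams.capture("scene"),"pics/s4.png",(350,150,110,130),4)
E
```

```text
Traceback (most recent call last):
  File "w.py", line 5, in place
    show(l); o=min(l,key=lambda o:np.linalg.norm(o["c"]-pref))
               ~~~^^^^^^^^^^^^^^^^^^^^^^^^^^^^^^^^^^^^^^^^^^^^
ValueError: min() iterable argument is empty
```

```bash
cat > s.py <<'E'
from w import *
E
python3 - <<'E'
from w import *
p=[250,-380]; go(p,250,bestyaw(p,0.4))
place(-27,[558,-131])
p=[330,330]; go(p,220,bestyaw(p,1.4))
c,l=look(); save(c,"pics/t4c.png",(90,150,270,180),2.9)
save(cams.capture("scene"),"pics/s4.png",(350,150,110,130),4)
E
```

```text
whole [343, 228] [ 558.4 -131.4] 0.168 L92 W20 []
whole [291, 226] [558.9   0.7] -0.216 L92 W19 []
whole [241, 223] [565.3 129.3] -0.288 L90 W19 []
pick t=42.5 w=22.0 after 22.3 F [ 0.  -0.4 -1.9]
put t=46.0 w=22.4 F [ 0.1  0.6 -1.5]
whole [431, 263] [ 475.2 -350.2] 1.498 L137 W27 []
whole [146, 261] [461.6 362.5] 1.467 L103 W23 []
whole [149, 240] [514.8 357.9] 1.468 L102 W23 []
bent [430, 237] [ 537.9 -350.7] 1.532 L100 W37 [([540.3, -326.1], np.float32(1.16)), ([538.1, -376.3], np.float32(-1.3))]
short [43, 238] [514.9 621.6] 0.066 L77 W21 []
whole [291, 226] [559.1   0.9] -0.21 L91 W18 []
whole [241, 223] [565.3 129.3] -0.276 L90 W19 []
short [479, 123] [ 849.5 -488.3] -0.765 L31 W26 []
```

View pics/t4c.png

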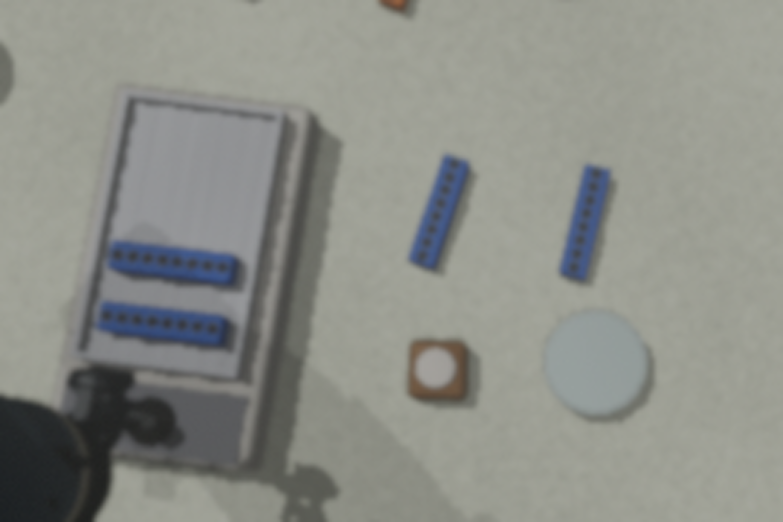

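View pics/s4.png

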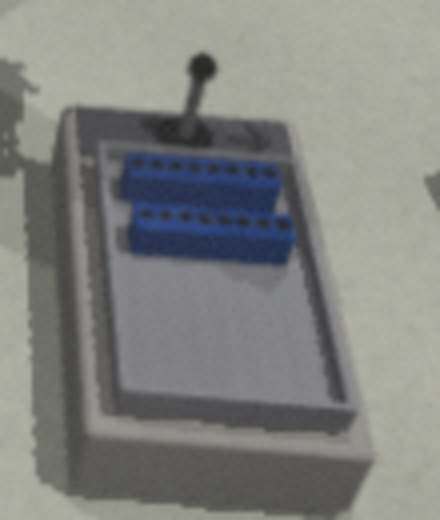

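Two strips lie flat, side by side, at (146,261) and (149,240). Third goes to x=85, fourth to x=29.

```bash

python3 - <<'E'
from w import *
place(85,[559,1])
p=[330,330]; go(p,220,bestyaw(p,1.4))
place(29,[565,129])
p=[330,330]; go(p,220,bestyaw(p,1.4))
c,l=look("pics/t5.png"); save(c,"pics/t5c.png",(90,160,120,160),3.7)
save(cams.capture("scene"),"pics/s5.png",(350,150,110,130),4)
E
```

```text
whole [291, 226] [559.1   0.9] -0.205 L91 W18 []
whole [241, 223] [564.6 129.6] -0.287 L92 W19 []
pick t=53.7 w=22.4 after 21.8 F [ 0.1 -0.3 -1.7]
put t=57.1 w=22.1 F [ 0.8  0.3 -0.8]
whole [241, 223] [564.5 129.4] -0.288 L92 W19 []
pick t=62.4 w=22.0 after 22.5 F [ 0.6  0.2 -1.1]
put t=65.6 w=22.0 F [-0.3  0.8 -0.2]
whole [431, 263] [ 475.1 -351.4] 1.498 L139 W27 []
whole [146, 261] [461.5 362.6] 1.467 L103 W23 []
whole [149, 240] [514.9 358.8] 1.468 L104 W23 []
bent [430, 237] [ 537.9 -350.7] 1.532 L100 W37 [([540.2, -325.9], np.float32(1.18)), ([538.1, -376.3], np.float32(-1.3))]
short [43, 238] [515.  621.4] 0.059 L76 W20 []
whole [154, 217] [573.5 350. ] 1.476 L103 W24 []
whole [158, 195] [633.8 344.5] 1.469 L103 W23 []
short [479, 123] [ 849.5 -488.3] -0.765 L31 W26 []
```

View pics/t5.png

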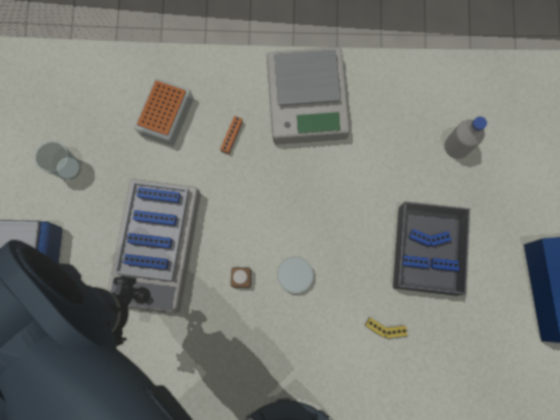

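View pics/t5c.png

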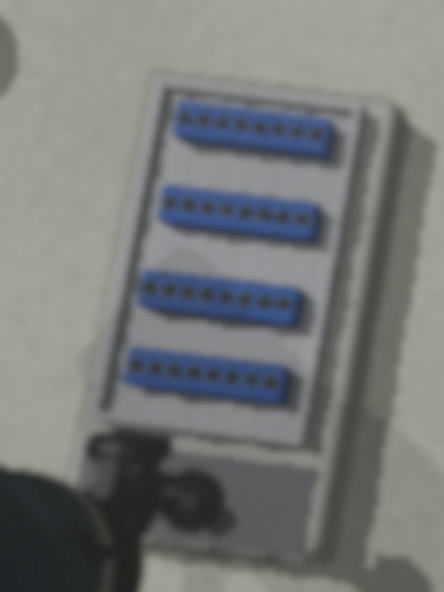

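View pics/s5.png

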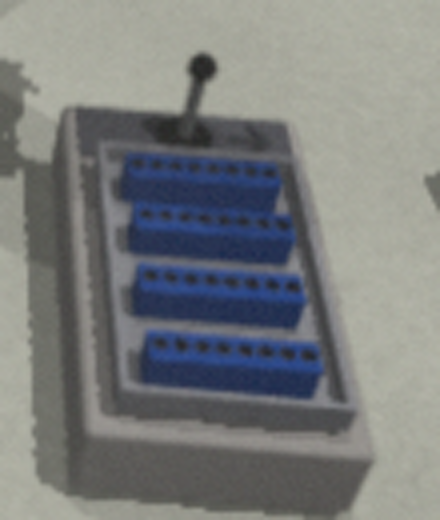

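All seven are sorted. The tray holds four strips and the bin three. Now the lever: I'll push it from its right side with the fingers closed.

```bash
cat >> h.py <<'E'
JG=(np.array([376.,352.]),-0.10)
def P(y,z=113): a=frame(JG,0,y); return [a[0],a[1],z]
def fm(n=10):
    v=[]
    for _ in range(n): v.append(arm.read_force()); arm.pause(0.02)
    return rot(-JG[1])@np.mean(v,0)[:2], np.mean(v,0)[2]
E
python3 - <<'E'
from h import *
arm.close_gripper()
a=P(-45,220); arm.move_ptp(a,[np.pi,0,bestyaw(a[:2],JG[1]+np.pi/2)])
arm.move_linear(P(-45),vel=100)
print(arm.read_time_s(),arm.read_tool_pos(),P(-45)); f0=fm(); print(f0)
arm.move_linear(P(-28),vel=50); print(fm())
save(cams.capture("scene"),"pics/j0.png",(350,130,110,100),5)
E
```

```text
70.8917 [371.76505629 307.48839628 113.54075542] [np.float64(371.50749625089276), np.float64(307.22481256248886), 113]
(array([ 0.05768431, -0.05931833]), np.float64(0.15239564535102654))
(array([-0.14247573, -0.02995565]), np.float64(0.19157266340352125))
```

View pics/j0.png

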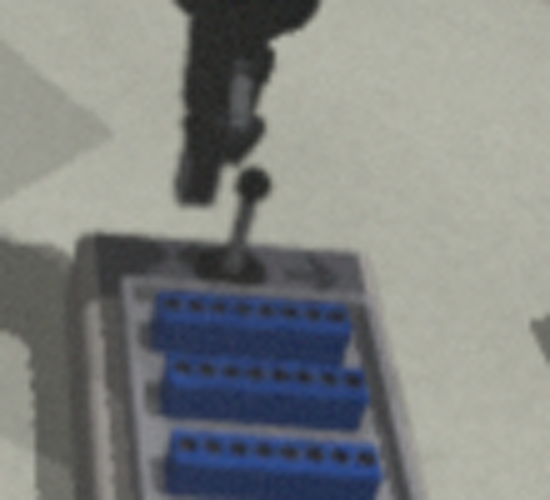

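```bash

python3 - <<'E'
from h import *
print(arm.read_gripper_width())
save(cams.capture("wrist"),"pics/j0w.png")
arm.move_linear(P(-16),vel=50); print(fm())
save(cams.capture("scene"),"pics/j1.png",(350,130,110,100),5)
E
```

```text
-0.03541315651076022
(array([ 0.21040308, -0.33618638]), np.float64(0.012668381358962968))
```

View pics/j1.png

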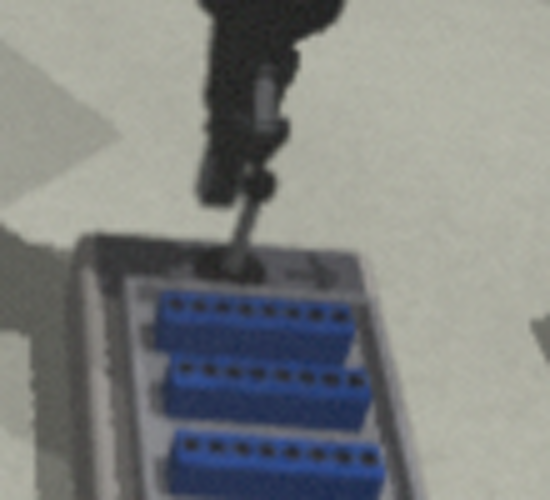

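View pics/j0w.png

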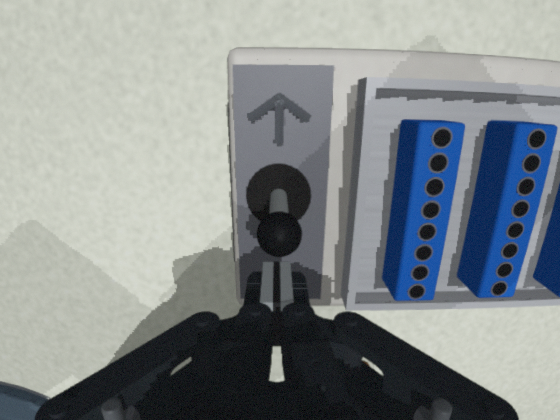

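Fingers are lined up behind the knob, and the knob has just begun to move towards the arrowhead. Now the full push and hold.

```bash

python3 - <<'E'
from h import *
arm.move_linear(P(2),vel=50); print(fm())
arm.move_linear(P(6),vel=40); print(fm(),arm.read_tool_pos(),P(6))
save(cams.capture("scene"),"pics/j2.png",(350,130,110,100),5)
save(cams.capture("wrist"),"pics/j2w.png")
print(arm.read_time_s())
E
```

```text
(array([-0.07788865, -2.53903333]), np.float64(-0.5747481181494429))
(array([-0.50794818, -3.6237991 ]), np.float64(-1.9088667992172277)) [376.49029306 357.78482388 112.93738463] [np.float64(376.59900049988096), np.float64(357.97002499166814), 113]
73.6167
```

View pics/j2.png

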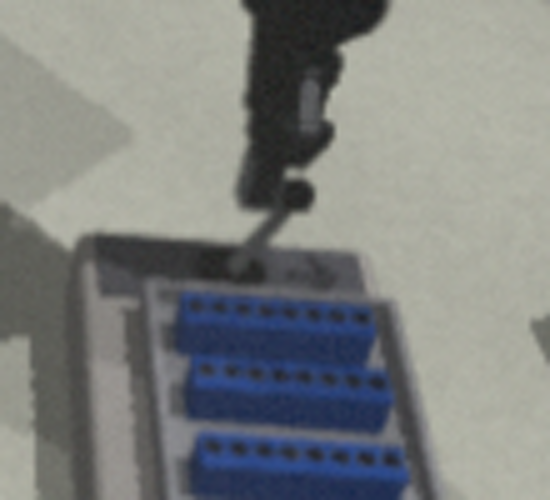

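View pics/j2w.png

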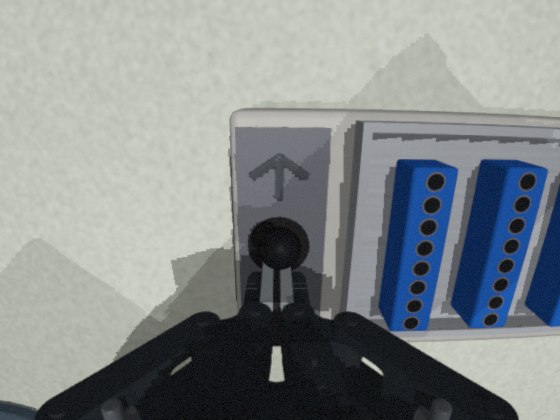

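```bash

python3 - <<'E'
from h import *
arm.pause(2.1); print(fm(),arm.read_time_s())
arm.move_linear(P(-35),vel=60); arm.pause(1.0)
sc=cams.capture("scene")
print("kn tilt",cast(sc,[[409.4,168.4]],121)); save(sc,"pics/j3.png",(350,130,110,100),5)
arm.move_linear(P(6),vel=60); print(fm(),arm.read_time_s())
save(cams.capture("scene"),"pics/j4.png",(350,130,110,100),5)
arm.pause(2.2); print(fm(),arm.read_time_s())
arm.move_linear(P(-45),vel=60); arm.pause(0.5)
arm.move_linear(P(-45,230),vel=150)
p=[330,-250]; go(p,250,bestyaw(p,0.4)); arm.pause(.5)
c,l=look("pics/t6.png"); save(cams.capture("scene"),"pics/s6.png"); print(arm.read_time_s())
E
```

```text
(array([-1.50280792, -3.93763002]), np.float64(-2.1726013308718355)) 75.8833
kn tilt [[375.30163553 380.33360131]]
(array([-0.78368165, -3.72830371]), np.float64(-2.5856091629063975)) 78.7667
(array([-1.20986153, -3.67416541]), np.float64(-2.3437723069192766)) 81.1833
whole [431, 263] [ 475.  -351.4] 1.497 L139 W27 []
whole [146, 261] [461.7 362.3] 1.474 L104 W23 []
whole [150, 240] [514.8 357.8] 1.468 L102 W23 []
bent [430, 237] [ 537.9 -350.7] 1.532 L100 W37 [([540.1, -325.9], np.float32(1.18)), ([538.1, -376.3], np.float32(-1.3))]
whole [32, 273] [453.4 657.8] -0.003 L199 W93 []
whole [154, 217] [573.6 350. ] 1.473 L103 W24 []
whole [158, 195] [633.6 344.5] 1.469 L103 W23 []
short [479, 123] [ 849.5 -488.3] -0.765 L31 W26 []
86.2333
```

View pics/j3.png

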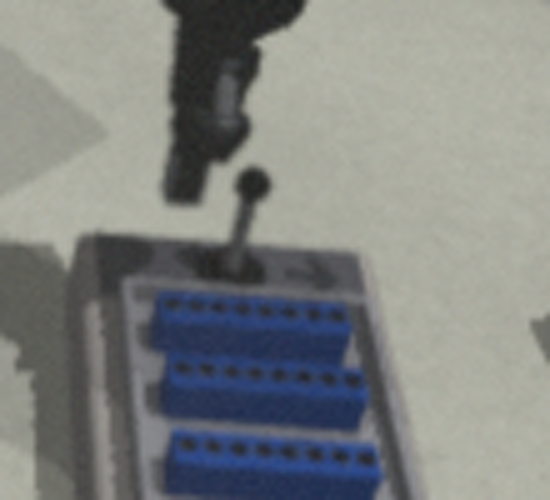

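View pics/j4.png

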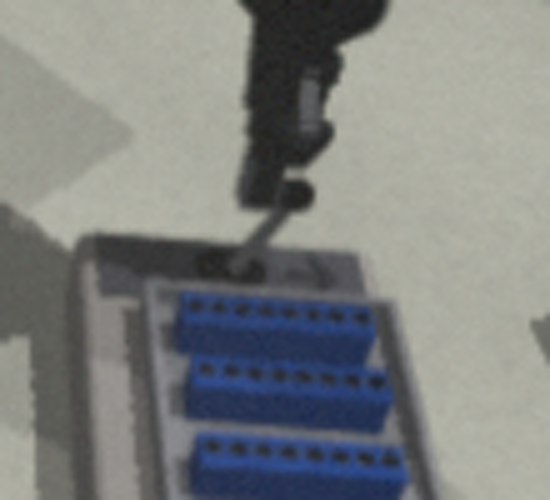

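View pics/t6.png

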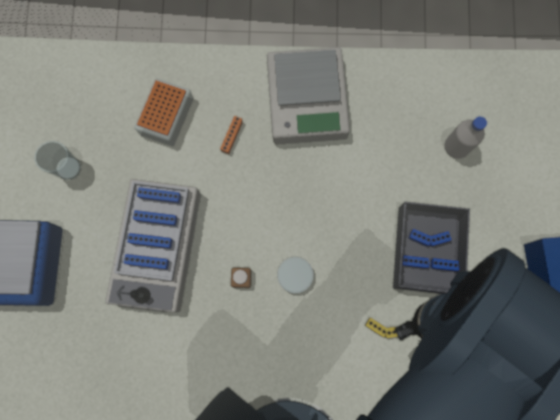

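View pics/s6.png

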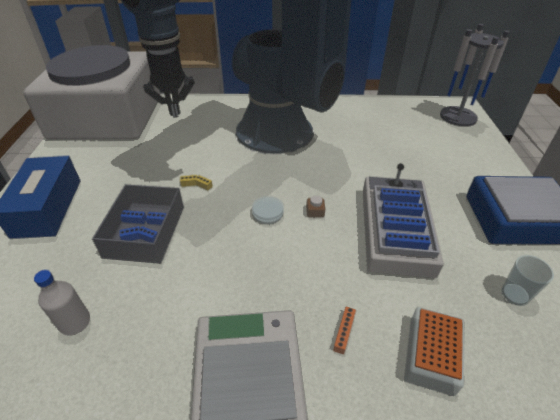

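Between and after the bursts the lever stands upright (knob at 400,167), and both pushes tilted it about 0.45 rad to the left. All strips are in place and the dishes, flask, orange and yellow pieces have not moved. Handing in.

```bash
python3 -c "
from h import *
order.job_done(); print(arm.read_time_s())"
```

```text
the job is handed in; nothing more can be done
the job is handed in; nothing more can be done
```

The job is handed in, at about 86 s of the 210 s allowed. All seven strips are sorted and the shaker had its two bursts.

- **Strips:** the bent strip and both short strips are in the grey bin. All four whole strips lie flat in the tray, wells up and apart, at px (146,261), (150,240), (154,217) and (158,195) in the last top picture.
- **Shaker:** I tipped the lever to the arrowhead side twice with closed fingers and held it for over 2 s each time. I eased it back, with a 1 s wait at upright between bursts. The push force was 3.6 to 3.9 N; both that and the scene picture put the tilt at about 0.45 rad or slightly more. The lever stood upright after each burst.
- **Last checks:** the dishes, flask and the orange and yellow look-alikes stand where they were, and the robot touches nothing. I saw no strip knocked aside and no grip slip. No check failed. One empty detection came from the arm blocking the top camera; I moved it aside and carried on.

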